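# Tap a stuck mould slide out of its gibs

## Task

The slide of this mould half has seized in its gibs. Take the mallet and tap it out towards you with light taps on the back of its two wings, changing sides so that it never cocks far, until it has come out 12 to 20 mm and moves freely; do not take hold of it with the gripper before that. Then set the mallet down on the desk, draw the slide straight out of the gibs and stand it upright on the desk.

Things in the scene. Friction and masses are not known exactly. Their poses are not given: they have to be found in the camera images.
- mould: Mould half, fixed: dark steel plate 190 x 190 x 16 mm. Origin centre of its underside; the slide comes out along -x (roughly towards the robot), y left, z up. On the plate: two bronze gibs, x -60 to -16 mm, 22 mm high, inner walls y +-26.8, outer +-40, their lips cover the slide's foot (no lifting out); light cavity block x -15 to 75, y +-40, 26 mm high. Beside these (|y| > 40) the plate is bare.
- guide_mouth (a point): Middle of the gibs' open end, on the plate's top (x -60, y 0, z 16 mm of the mould). Axes as the mould's. Two sprung strips under the lips pinch the slide's foot until it is 8 mm out; from there on it moves freely.
- slide: Loose steel slide, 0.45 to 0.75 kg, T-shaped from above. Origin on its underside, below the middle of the crossbar's back face; x towards the cavity, z up. Fully home the origin is at x -64 mm of the mould; it starts 0 to 3 mm out. Foot 52 mm wide, 10 high, x -20 to 46; stem 30 wide, 24 high; pin to x 58. Crossbar x -20 to 0, y +-80, 3 to 34 mm high. Side play 0.8 mm each way.
- wing_left (a point): Point to tap on the back face of the left wing (the crossbar's free end, 40 to 80 mm out), 60 mm left (+y) of the slide's middle, 20 mm above its underside; tap towards -x. Stuck, a wing gives way at 4 to 9 N and goes a few mm while the other stays; then the slide is cocked and jams, the force climbs, and only a tap on the other wing moves it on. 10 N is plenty, 20 N harms the gibs.
- wing_right (a point): The same on the right wing, 60 mm right (-y) of the slide's middle, 20 mm above its underside. Tap it towards -x too.
- grip_block (a point): Upper part of the slide's grip block in the middle of the crossbar, 44 mm wide (y), 20 mm thick (x), 62 mm high: this point lies 50 mm above the slide's underside, 10 mm before the crossbar's back face. Grip it from above across its thickness (slide's x); it stands free down to 16 mm below this point.
- mallet: Loose soft-faced mallet, 0.25 kg, standing on its head, handle up. Origin under the middle of the head. Head 72 mm long along its x, a flat white face at either end (both alike, 28 mm wide, 32 high), 30 mm wide (y), 34 mm high. Handle upright in the middle, 24 mm (x) by 20 mm (y), from 34 to 98 mm height.
- mallet_handle (a point): Point on the mallet's handle to grip, 68 mm above the underside of the head. Axes as the mallet's. Gripped across the 24 mm (along the head) it stands firmest when tapping.
- mallet_head (a point): Centre of the mallet's head, 17 mm above its underside, 51 mm below the handle point.
- spanner: Bystander: combination spanner lying flat, 193 x 27 x 8 mm, origin under its middle.
- torch: Bystander: pocket torch lying on its side, 112 x 36 x 31 mm, origin under its middle.
- stop_screw_0: Bystander: socket-head screw lying down, 38 mm long, 13 mm across, origin under the joint of head and shank.
- stop_screw_1: Bystander: the other screw, the same.
Mind the look-alikes: they are no part of the job. What is shaped like the slide but turquoise is not meant.

How it is judged:
By the outcome, as a careful person would: the job done as asked, in the order asked, and still so for the second after the job is handed in, with the robot touching nothing.
It also fails if it takes over 67 s, if anything falls off the work surface, if the arm or the gripper's body presses on something with over 40 N, if the wrist force passes 120 N, or if a joint passes its speed limit or range.

## Robot

A 6-joint arm with a two-finger parallel gripper is mounted at the origin on a cart in front of the work surface, level with it; the furniture and walls round the work are solid. World frame = base frame: x ahead of the robot, y to its left, z up, the work surface at z = 0. Lengths are in m, angles in rad, forces in N, time in s.
With the tool pointing down it reaches from about 0.3 to 0.875 m from the base axis. Payload 6.4 kg.
Tool frame: the origin (TCP) lies at the centre of the arm's flange, where the gripper is bolted on; the fingertips stand 173 mm ahead of it and the grasp point (between the pads) lies 155 mm ahead of it; z points along the fingers, y is the line along which they close (so a half turn about z gives the same grasp; the last joint's range is limited). The gripper opens to 85 mm and grips with 20 to 120 N. Pads are 22 mm wide; open, the fingers measure 114 mm over their backs; the gripper's body (76 mm by 85 mm) begins 54 mm behind the grasp point. The pads swing forward as they close: fully open they stand 13 mm farther back than shut.
Start: joints at [0.961, 0.181, 1.607, -0, 1.354, -0.206], TCP at [0.226, 0.529, 0.405] pointing down, gripper open.
Joint ranges: [-2.99, 2.99], [-0.89, 2.07], [0.3, 2.58], [-1.14, 4.28], [0, 2.63], [-3.12, 3.12]. Speed limits (rad/s): [2.57, 2.57, 3.01, 3.14, 3.14, 3.14].

## Interface

Orientations are given as a unit quaternion [w, x, y, z].
In Python, from bench import get_obs, camera, get_calibration, hand_in gives the robot as it stands. The module is installed in compiled form; this text tells all that it offers.
- The arm moves only by the tool drive_tool, never from a script. Its argument "increments" is a list of rows, each a list of 2 entries, a list of its own where there are three numbers: the shift along the tool's x, y, z normalised to -1 to 1, where 1 is 250 mm, then the turn about the tool's z normalised to -1 to 1, where 1 is 90 degrees. A call has exactly 8 rows; each row is the pose to reach, as a shift and turn from the pose commanded when the call began, along the tool's axes at that moment; what a row does not reach only later rows make up. A row lasts 1/8 s, in which the tool goes at most 62.5 mm and 10.7 degrees, less where a joint would pass 70% of its speed; a pose out of reach is approached as far as the arm can. A call with a number of a shift or a turn outside -1 to 1 is refused whole. A call with a gripper value outside its range is refused whole. "claw" is the closure, from 0 (fully open) to 1 (shut), set as the call begins (left out, the last holds). The fingers move at their own pace and stop on an object; the grip force is fixed at half the most. Time passes only in rows, so rows that repeat a pose let the fingers close, or fill a call up. It gives the time, the measured TCP pose, the force and the opening at its end, in the units of the state.
- get_obs(): the state, without advancing time (a new reading comes with each control period).
- camera(name): name is "side" or "top"; returns the picture (384x512x3 uint8, blue, green, red); there is no depth.
- get_calibration(name): a dict with "K" (3x3 intrinsics, pixels), "origin" and "orientation" of the camera in the world. Camera axes: x right, y down, z forward; pixel columns grow to the right and rows downward; lengths in m; the calibration is good to about 2 mm. A picture is of the moment at which its call begins. get_calibration takes no time and is no camera call.
- hand_in(): hands the job in, once; it reports no verdict.
The state is a dict: "time_s": time; "q": joint angles; "dq": joint speeds; "joint_efforts": joint torques, N m; "eef_pos": TCP position; "eef_rot": TCP orientation; "wrist_force": force on the tool from outside, world axes, zero at the start; "torque": the same for the moment, N m; "opening": opening from 0.0 (shut) to 1.0 (fully open).
Only numpy, scipy, OpenCV 4.12 (cv2) and the standard library are available. Lean on these libraries where they do the work, as an engineer would, in place of code of your own. Each camera call takes 0.05 s, during which the arm holds its last target. There are 200 camera calls.

## Working session

There is one attempt and no reset: what is moved stays moved. The work goes in short steps, Python scripts to look and compute and a tool call to move; the robot and the scene stay as the last step left them, time stands still between calls to the robot, and variables do not carry over. Pictures are saved under pics/ and viewed, on a budget of 10 in all, crops included, one or two more only if the job needs it, and the job is handed in when it is done.

Besides the shell and the picture viewer there is one more tool, called after "Call:" as name(argument=value, ...), one argument or row to a line, values as JSON. drive_tool: Moves the arm, as the interface text tells. Its arguments: {"type":"object","properties":{"increments":{"type":"array","items":{"type":"array"}},"claw":{"type":"number"}},"required":["increments"]}

```bash
mkdir -p pics; ls; python3 - <<'E'
from bench import *
import cv2
for n in("top","side"):
    c=get_calibration(n);print(n,c)
    cv2.imwrite(f"pics/{n}0.png",camera(n))
o=get_obs();print(o)
E
```

```text
pics
top {'K': array([[426.04900025,   0.        , 251.20754345],
       [  0.        , 426.04900025, 193.70041517],
       [  0.        ,   0.        ,   1.        ]]), 'origin': array([0.3315578 , 0.30507605, 0.91902209]), 'orientation': array([ 0.05015419, -0.69795714,  0.71324459, -0.04028081])}
side {'K': array([[493.98981789,   0.        , 258.6639603 ],
       [  0.        , 493.98981789, 188.90296124],
       [  0.        ,   0.        ,   1.        ]]), 'origin': array([0.11981189, 1.11803531, 0.84957178]), 'orientation': array([ 0.07868595, -0.16852679,  0.89571845, -0.40385109])}
{'time_s': 0.1, 'q': array([ 9.60694220e-01,  1.81477791e-01,  1.60787690e+00,  1.67704464e-06,
        1.35383342e+00, -2.06300352e-01]), 'dq': array([-1.83834004e-05, -1.35167046e-03, -2.70122416e-03,  3.52380413e-04,
       -4.86580234e-04,  3.80782468e-04]), 'joint_efforts': array([ 5.51018784e-04, -4.45875657e+01, -3.52238095e+01, -2.38974144e-04,
        4.17482472e-03, -1.73093906e-05]), 'eef_pos': array([0.22578181, 0.52857673, 0.40388286]), 'eef_rot': array([-3.17417862e-04,  2.00532071e-01,  9.79686813e-01, -7.31861314e-04]), 'wrist_force': array([ 0.50391975,  0.27984085, -0.16763246]), 'torque': array([0.04631774, 0.01629057, 0.04523201]), 'opening': 1.0051291004027987}
```

```bash
python3 - <<'E'
import cv2
for n in("top","side"):
    cv2.imwrite(f"pics/{n}0b.png",cv2.resize(cv2.imread(f"pics/{n}0.png"),(800,600),interpolation=cv2.INTER_CUBIC))
E
```

```text
(no output)
```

View pics/top0b.png

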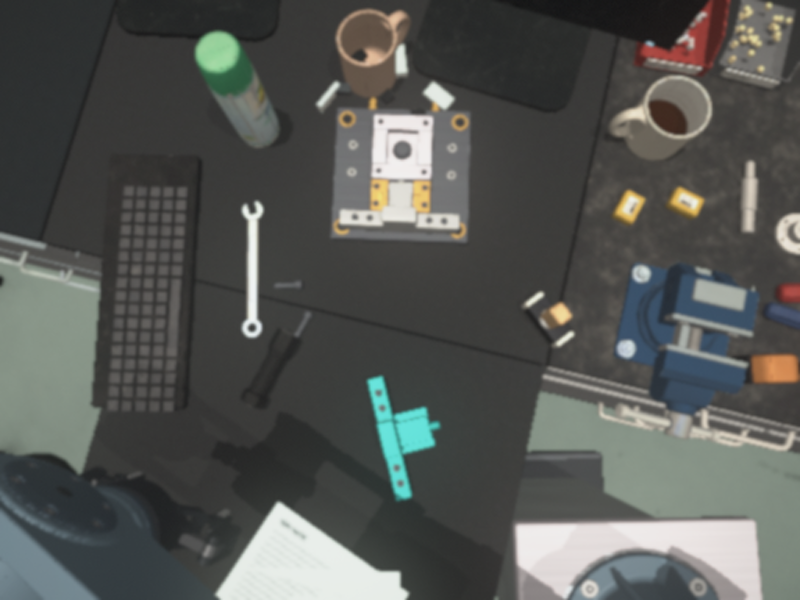

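View pics/side0b.png

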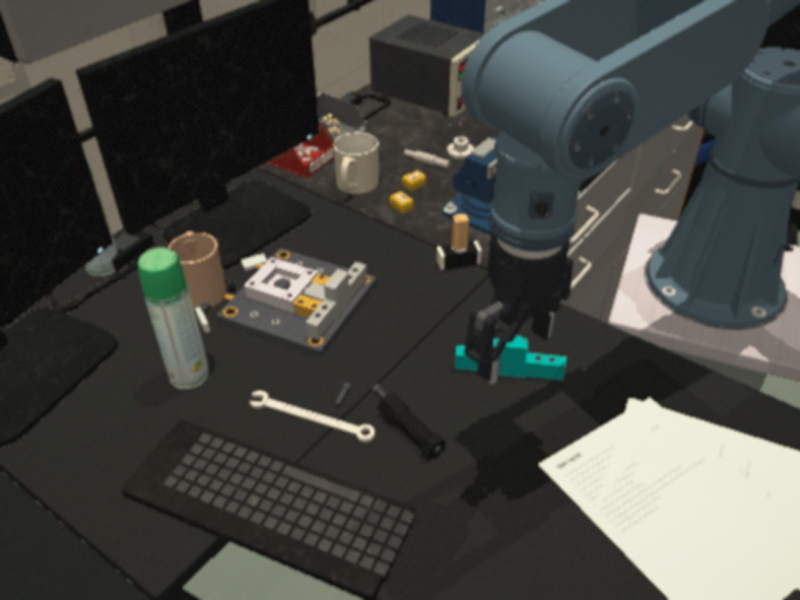

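The top view shows the mould with its steel slide at about (400,190). The mallet, with a wooden handle and white faces, is at (550,320). The turquoise look-alike is at (395,440). The white and grey one in the gibs is the slide that is meant. Next: enlarged crops.

```bash
cat > h.py <<'E'
import numpy as np,cv2
from bench import *
from scipy.spatial.transform import Rotation as R
def cam(n):
    c=get_calibration(n);q=c["orientation"];return c["K"],np.array(c["origin"]),R.from_quat(q,scalar_first=True).as_matrix()
def ray(n,u,v,z):
    K,o,M=cam(n);d=M@np.linalg.solve(K,[u,v,1.]);return o+d*(z-o[2])/d[2]
def proj(n,p):
    K,o,M=cam(n);c=(np.atleast_2d(p)-o)@M;c=c@K.T;return c[:,:2]/c[:,2:]
E
python3 - <<'E'
from h import *
s=.64
for nm,u,v,z in[("plateTL",336,109,.016),("plateTR",470,110,.016),("plateBR",467,241,.016),("plateBL",332,237,.016),("handle",560,313,.098),("faceA",534,300,.034),("faceB",564,338,.034),("tq",395,440,.03),("edge",545,368,0)]:
    print(nm,ray("top",u*s,v*s,z).round(3))
t=cv2.imread("pics/top0.png")
a=cv2.resize(t[60:160,205:305],(600,600),interpolation=cv2.INTER_CUBIC)
b=cv2.resize(t[175:235,325:380],None,fx=6,fy=6,interpolation=cv2.INTER_CUBIC)
im=np.zeros((600,800,3),np.uint8);im[:,:600]=a;b=b[:, :];b=cv2.resize(t[180:230,328:378],(200,200),interpolation=cv2.INTER_CUBIC);im[:200,600:]=b
cv2.imwrite("pics/c1.png",im)
E
```

```text
plateTL [0.727 0.391 0.016]
plateTR [0.721 0.201 0.016]
plateBR [0.531 0.212 0.016]
plateBL [0.542 0.399 0.016]
handle [0.42  0.109 0.098]
faceA [0.445 0.127 0.034]
faceB [0.393 0.09  0.034]
tq [0.264 0.317 0.03 ]
edge [0.355 0.11  0.   ]
```

View pics/c1.png

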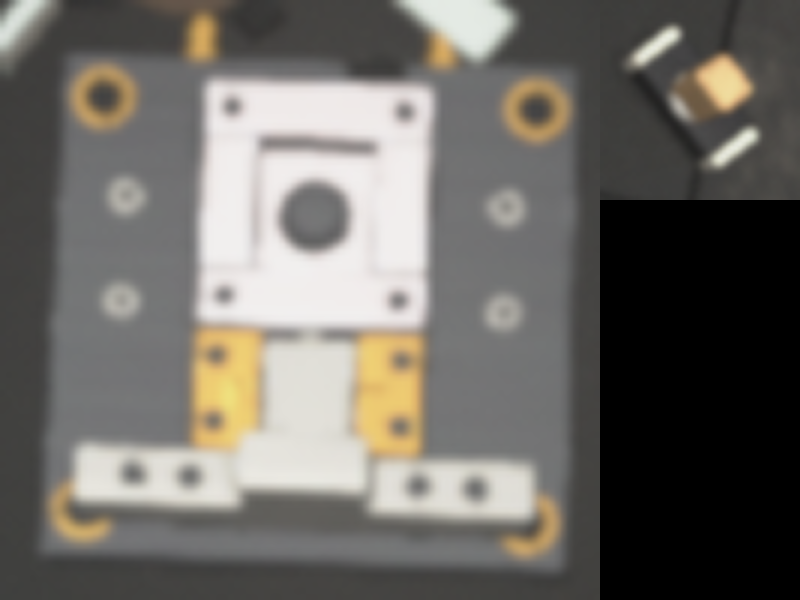

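```bash
cat >> h.py <<'E'
def pose(x,y,a,P,z=0):
    P=np.atleast_2d(P).astype(float);c,s=np.cos(a),np.sin(a)
    return np.c_[x+c*P[:,0]-s*P[:,1],y+s*P[:,0]+c*P[:,1],z+P[:,2]]
def box(x0,x1,y0,y1,z0,z1):
    return np.array([[x,y,z] for z in(z0,z1) for x,y in((x0,y0),(x1,y0),(x1,y1),(x0,y1))])
def draw(im,n,P,crop,s,col):
    q=((proj(n,P)-crop+.5)*s-.5).round().astype(int)
    for i in range(4):
        for a,b in((i,(i+1)%4),(i+4,(i+1)%4+4),(i,i+4)):cv2.line(im,tuple(map(int,q[a])),tuple(map(int,q[b])),col,1)
E
cat > fit.py <<'E'
from h import *
from scipy.optimize import least_squares as ls
c=np.array([205,60]);f=lambda L:(np.array(L)+.5)/6-.5+c
px=f([(66,53),(577,66),(563,570),(40,553)])
P=.001*np.array([[95,95,16],[95,-95,16],[-95,-95,16],[-95,95,16]])
r=ls(lambda p:(proj("top",pose(*p,P))-px).ravel(),[.63,.3,-.04]);print("mould",r.x,np.rad2deg(r.x[2]),r.fun.round(2))
M=r.x
wb=f([(76,445),(535,463)]);W=.001*np.array([[0,80,50],[0,-80,50]])
for u in wb:
    w=ray("top",*u,.05);d=w[:2]-M[:2];cs,sn=np.cos(M[2]),np.sin(M[2]);print("wing back corner in mould",(cs*d[0]+sn*d[1])*1e3,(-sn*d[0]+cs*d[1])*1e3)
mal=np.array([.4195,.109,np.deg2rad(35.4)])
T={n:cv2.imread(f"pics/{n}0.png") for n in("top","side")}
out=np.zeros((600,800,3),np.uint8)
for n,cr,s,wh,at in(("top",(205,60),4,(100,100),(0,0)),("top",(328,175),5,(55,55),(400,0)),("side",(135,150),4,(112,75),(0,400-100+0)),("side",(270,125),6,(50,55),(460,290))):
    w,h=wh;b=cv2.resize(T[n][cr[1]:cr[1]+h,cr[0]:cr[0]+w],(w*s,h*s),interpolation=cv2.INTER_CUBIC)
    D=lambda p,B,col:draw(b,n,pose(*p,B),np.array(cr),s,col)
    if at[0]==0:
        D(M,box(-.095,.095,-.095,.095,0,.016),(0,255,0));D(M,box(-.015,.075,-.04,.04,.016,.042),(255,0,0))
        D(M,box(-.085,-.065,-.08,.08,.019,.050),(0,0,255));D(M,box(-.085,-.065,-.022,.022,.05,.078),(0,0,255))
    else:
        D(mal,box(-.036,.036,-.015,.015,0,.034),(0,255,0));D(mal,box(-.012,.012,-.01,.01,.034,.098),(0,0,255))
    H=min(b.shape[0],600-at[1]) if at!=(0,0) else 300+100
    out[at[1]:at[1]+min(H,b.shape[0]),at[0]:at[0]+b.shape[1]]=b[:H][:, :800-at[0]]
cv2.imwrite("pics/ov1.png",out)
E
sed -i 's/(0,400-100+0)/(0,400)/;s/(112,75),(0,400)/(112,50),(0,400)/' fit.py; sed -i 's/("side",(135,150),4/("side",(135,160),4/' fit.py
python3 fit.py
```

```text
mould [ 0.63081933  0.30127128 -0.05837949] -3.344898340510251 [-0.29 -0.26  0.08  0.11  0.4   0.12 -0.2   0.01]
wing back corner in mould -63.7102560035753 79.80745649495415
wing back corner in mould -64.77945321129016 -80.47236379345226
```

View pics/ov1.png

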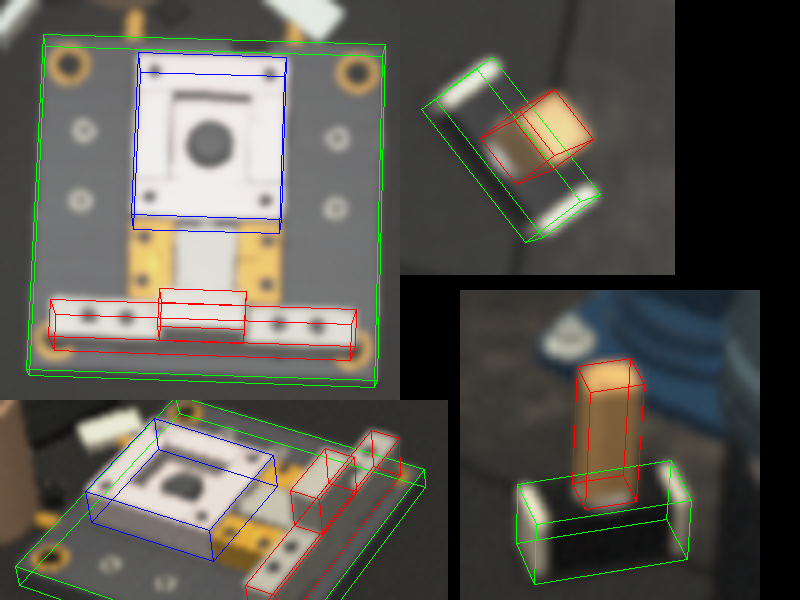

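The overlay agrees in both views to about 2 mm. Mould: (0.631, 0.301), yaw -3.3°, with the slide about home. Mallet: (0.4195, 0.109), yaw 35°.

```bash
cat > mv.py <<'E'
import numpy as np
def inc(cur,tgts):
    """cur,tgts: x,y,z(TCP),az deg of tool y -> rows"""
    t=np.deg2rad(cur[3]);X=np.array([-np.sin(t),np.cos(t),0]);Y=np.array([np.cos(t),np.sin(t),0]);Z=np.array([0,0,-1.])
    for g in tgts:
        d=np.subtract(g[:3],cur[:3]);print([float(round(v,4)) for v in(d@X/.25,d@Y/.25,d@Z/.25)],round((cur[3]-g[3])/90,4))
MO=(.63082,.30127,np.deg2rad(-3.34))
def m2w(x,y):
    c,s=np.cos(MO[2]),np.sin(MO[2]);return MO[0]+c*x-s*y,MO[1]+s*x+c*y
E
python3 - <<'E'
from mv import *
cur=(.226,.529,.405,66.87)
inc(cur,[(.36,.29,.345,35.4),(.4195,.109,.34,35.4),(.4195,.109,.223,35.4)])
E
```

```text
[-0.8684, -0.6686, 0.24] 0.3497
[-1.3717, -1.2409, 0.26] 0.3497
[-1.3717, -1.2409, 0.728] 0.3497
```

Call:
drive_tool(
  increments=[
    [[-0.18,-0.14,0.05],0.07],
    [[-0.36,-0.28,0.1],0.14],
    [[-0.54,-0.42,0.15],0.21],
    [[-0.72,-0.56,0.2],0.28],
    [[-0.9,-0.7,0.24],0.35],
    [[-1.0,-0.85,0.24],0.35],
    [[-1.0,-1.0,0.24],0.35],
    [[-1.0,-1.0,0.24],0.35],
  ],
  claw=0,
)

```text
time_s: 1.1
eef_pos: [0.3569, 0.1991, 0.3441]
eef_rot: [-0.0, 0.46, 0.888, -0.001]
wrist_force: [-1.1, 0.2, -0.7]
opening: 0.999
```

```bash
python3 - <<'E'
from mv import *
from bench import get_obs
t=np.deg2rad(66.87);X=np.array([-np.sin(t),np.cos(t),0]);Y=np.array([np.cos(t),np.sin(t),0])
c=np.array([.226,.529,.405])+.25*(-X-Y)+[0,0,-.06];print(c,get_obs()["eef_pos"],get_obs()["time_s"])
inc((*c,66.87-31.5),[(.4195,.109,.33,35.4),(.4195,.109,.223,35.4)])
E
```

```text
[0.35769932 0.20089134 0.345     ] [0.3569254  0.19907625 0.34413036] 1.1
[-0.4428, -0.0112, 0.06] -0.0003
[-0.4428, -0.0112, 0.488] -0.0003
```

Call:
drive_tool(
  increments=[
    [[-0.22,0.0,0.03],0],
    [[-0.44,-0.01,0.06],0],
    [[-0.44,-0.01,0.2],0],
    [[-0.44,-0.01,0.36],0],
    [[-0.44,-0.01,0.43],0],
    [[-0.44,-0.01,0.49],0],
    [[-0.44,-0.01,0.49],0],
    [[-0.44,-0.01,0.49],0],
  ],
)

```text
time_s: 2.1
eef_pos: [0.4197, 0.1098, 0.2229]
eef_rot: [0.001, 0.459, 0.889, 0.0]
wrist_force: [0.2, 0.2, -0.2]
opening: 0.999
```

Call:
drive_tool(
  increments=[
    [[0,0,0],0],
    [[0,0,0],0],
    [[0,0,0],0],
    [[0,0,0],0],
    [[0,0,0],0],
    [[0,0,0],0],
    [[0,0,0],0],
    [[0,0,0],0],
  ],
  claw=1,
)

```text
time_s: 3.1
eef_pos: [0.4193, 0.1095, 0.2225]
eef_rot: [0.0, 0.459, 0.888, -0.0]
wrist_force: [-2.1, -0.8, 6.1]
opening: 0.277
```

```bash
python3 - <<'E'
from h import *
o=get_obs();print(o["eef_pos"],o["opening"]*85,o["wrist_force"],o["torque"])
im=[cv2.resize(camera(n)[c[1]:c[1]+100,c[0]:c[0]+100],(400,400),interpolation=cv2.INTER_CUBIC) for n,c in(("top",(300,150)),("side",(245,110)))]
cv2.imwrite("pics/g1.png",np.hstack(im))
E
```

```text
[0.41933708 0.10945413 0.22253652] 23.540564956024337 [-2.08706401 -0.77339321  6.11518641] [-0.08619961  0.27118519  0.03647898]
```

View pics/g1.png

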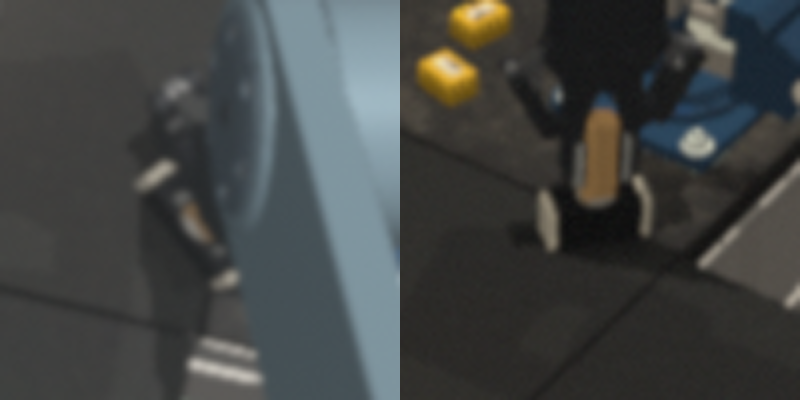

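The mallet is gripped at 23.5 mm, across the 24 mm side. Next move: behind the right wing.

```bash
python3 - <<'E'
from mv import *
x,y=m2w(-.018,-.061);print(x,y)
cur=(.4194,.1098,.2225,35.37)
inc(cur,[(.4194,.1098,.3025,35.37),(x,y,.3025,-3.34),(x,y,.2445,-3.34)])
E
```

```text
0.6092966548473359 0.2414223132156364
[0.0, 0.0, -0.32] 0.0
[-0.0104, 0.9242, -0.32] 0.4301
[-0.0104, 0.9242, -0.088] 0.4301
```

Call:
drive_tool(
  increments=[
    [[0,0,-0.2],0],
    [[0,0.06,-0.32],0.05],
    [[0,0.28,-0.32],0.16],
    [[0,0.5,-0.32],0.27],
    [[-0.01,0.72,-0.32],0.38],
    [[-0.01,0.9242,-0.32],0.43],
    [[-0.01,0.9242,-0.32],0.43],
    [[-0.01,0.9242,-0.32],0.43],
  ],
)

```text
time_s: 4.2
eef_pos: [0.6083, 0.2411, 0.3006]
eef_rot: [-0.001, 0.727, 0.687, -0.001]
wrist_force: [0.3, 0.4, -2.4]
opening: 0.273
```

Call:
drive_tool(
  increments=[
    [[0,0,0.06],0],
    [[0,0,0.12],0],
    [[0,0,0.17],0],
    [[0,0,0.2],0],
    [[0,0,0.232],0],
    [[0,0,0.232],0],
    [[0,0,0.232],0],
    [[0,0,0.232],0],
  ],
)

```text
time_s: 5.2
eef_pos: [0.6093, 0.2413, 0.2448]
eef_rot: [0.0, 0.727, 0.686, 0.0]
wrist_force: [-0.2, -0.1, -1.8]
opening: 0.276
```

```bash
python3 - <<'E'
from h import *
from mv import m2w,MO
o=get_obs();p=o["eef_pos"];print(p,o["wrist_force"],o["torque"],o["opening"],o["eef_rot"])
out=[]
for n,cr in(("top",(205,60)),("side",(135,130))):
    b=cv2.resize(camera(n)[cr[1]:cr[1]+100,cr[0]:cr[0]+100],(400,400),interpolation=cv2.INTER_CUBIC)
    B=pose(p[0],p[1],MO[2],box(-.036,.036,-.015,.015,0,.034),p[2]-.2225)
    draw(b,n,B,np.array(cr),4,(0,255,0));out.append(b)
cv2.imwrite("pics/b1.png",np.hstack(out))
E
```

```text
[0.60933553 0.2412846  0.24481365] [-0.2484641  -0.10220542 -1.77736475] [ 0.00381928  0.00235385 -0.01372129] 0.27569670824484177 [3.07185851e-04 7.27363229e-01 6.86252453e-01 4.58138627e-04]
```

View pics/b1.png

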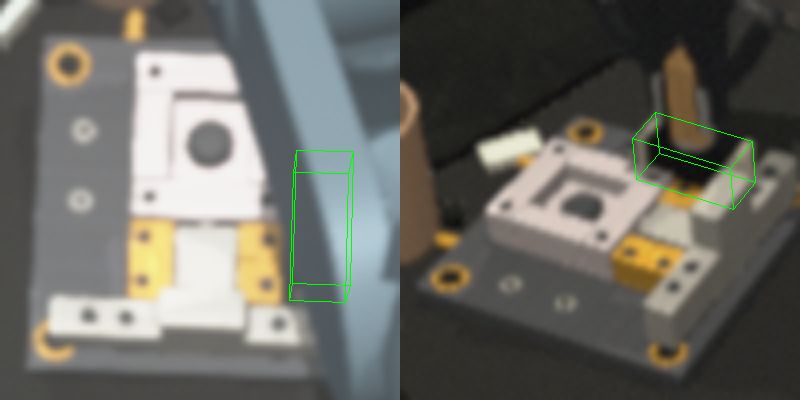

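Call:
drive_tool(
  increments=[
    [[0,-0.012,0],0],
    [[0,-0.024,0],0],
    [[0,-0.03,0],0],
    [[0,-0.033,0],0],
    [[0,-0.036,0],0],
    [[0,-0.038,0],0],
    [[0,-0.04,0],0],
    [[0,-0.04,0],0],
  ],
)

```text
time_s: 6.3
eef_pos: [0.5993, 0.2418, 0.2443]
eef_rot: [0.0, 0.727, 0.686, 0.0]
wrist_force: [0.4, -0.3, -3.0]
opening: 0.274
```

Call:
drive_tool(
  increments=[
    [[0,-0.001,0],0],
    [[0,-0.002,0],0],
    [[0,-0.003,0],0],
    [[0,-0.004,0],0],
    [[0,-0.005,0],0],
    [[0,-0.006,0],0],
    [[0,-0.006,0],0],
    [[0,-0.006,0],0],
  ],
)

```text
time_s: 7.3
eef_pos: [0.5978, 0.242, 0.2444]
eef_rot: [0.0, 0.727, 0.686, 0.0]
wrist_force: [4.8, 1.6, -3.8]
opening: 0.271
```

Call:
drive_tool(
  increments=[
    [[0,-0.001,0],0],
    [[0,-0.002,0],0],
    [[0,-0.003,0],0],
    [[0,-0.004,0],0],
    [[0,-0.004,0],0],
    [[0,-0.004,0],0],
    [[0,-0.004,0],0],
    [[0,-0.004,0],0],
  ],
)

```text
time_s: 8.3
eef_pos: [0.5971, 0.242, 0.2446]
eef_rot: [0.0, 0.727, 0.686, 0.001]
wrist_force: [5.9, 1.9, -5.0]
opening: 0.273
```

Call:
drive_tool(
  increments=[
    [[0,-0.001,0],0],
    [[0,-0.002,0],0],
    [[0,-0.003,0],0],
    [[0,-0.004,0],0],
    [[0,-0.005,0],0],
    [[0,-0.006,0],0],
    [[0,-0.006,0],0],
    [[0,-0.006,0],0],
  ],
)

```text
time_s: 9.3
eef_pos: [0.5959, 0.2422, 0.2448]
eef_rot: [0.001, 0.727, 0.686, 0.001]
wrist_force: [7.5, 2.0, -5.3]
opening: 0.273
```

```bash
python3 - <<'E'
from h import *
o=get_obs();print(o["wrist_force"],o["torque"],o["opening"])
cr=(205,60)
b=camera("side")
cv2.imwrite("pics/sd2.png",b)
im=[cv2.resize(i[160:215,165:235],(560,440),interpolation=cv2.INTER_CUBIC)[:300] if 0 else cv2.resize(i[155:215,165:245],(640,480))[:,:400] for i in(cv2.imread("pics/side0.png"),b)]
cv2.imwrite("pics/cmp1.png",np.hstack(im))
E
```

```text
[ 7.50387723  2.0042566  -5.31421636] [ 0.48509471 -1.54680023 -0.26259758] 0.27258319133262804
```

View pics/cmp1.png

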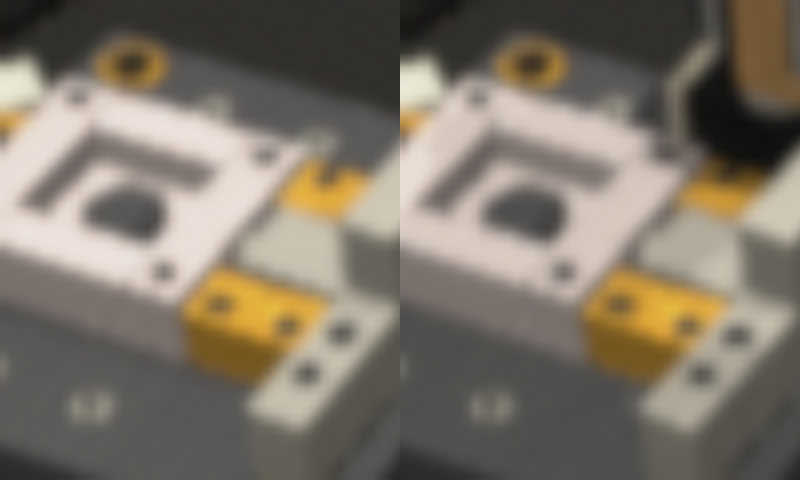

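The right wing has moved and the slide is slightly cocked: the left wing is about 1 px further in. Time to change sides.

Call:
drive_tool(
  increments=[
    [[0,0.032,0],0],
    [[0,0.04,-0.07],0],
    [[0.08,0.04,-0.14],0],
    [[0.3,0.04,-0.14],0],
    [[0.488,0.04,-0.14],0],
    [[0.488,0.04,-0.14],0],
    [[0.488,0.04,-0.07],0],
    [[0.488,0.04,0],0],
  ],
)

```text
time_s: 10.35
eef_pos: [0.6121, 0.3619, 0.2428]
eef_rot: [-0.0, 0.728, 0.686, -0.001]
wrist_force: [0.6, 0.3, -3.4]
opening: 0.27
```

Call:
drive_tool(
  increments=[
    [[0,0,0],0],
    [[0,-0.01,0],0],
    [[0,-0.02,0],0],
    [[0,-0.025,0],0],
    [[0,-0.028,0],0],
    [[0,-0.03,0],0],
    [[0,-0.032,0],0],
    [[0,-0.032,0],0],
  ],
)

```text
time_s: 11.35
eef_pos: [0.6048, 0.3636, 0.245]
eef_rot: [0.001, 0.727, 0.686, 0.001]
wrist_force: [5.0, -2.7, -0.5]
opening: 0.27
```

Call:
drive_tool(
  increments=[
    [[0,-0.002,0],0],
    [[0,-0.004,0],0],
    [[0,-0.006,0],0],
    [[0,-0.008,0],0],
    [[0,-0.01,0],0],
    [[0,-0.01,0],0],
    [[0,-0.01,0],0],
    [[0,-0.01,0],0],
  ],
)

```text
time_s: 12.35
eef_pos: [0.603, 0.3635, 0.2451]
eef_rot: [0.001, 0.727, 0.686, 0.002]
wrist_force: [6.5, -2.7, -2.3]
opening: 0.276
```

Call:
drive_tool(
  increments=[
    [[0,-0.002,0],0],
    [[0,-0.004,0],0],
    [[0,-0.006,0],0],
    [[0,-0.008,0],0],
    [[0,-0.008,0],0],
    [[0,-0.008,0],0],
    [[0,-0.008,0],0],
    [[0,-0.008,0],0],
  ],
)

```text
time_s: 13.35
eef_pos: [0.6015, 0.3632, 0.2452]
eef_rot: [0.002, 0.727, 0.686, 0.002]
wrist_force: [9.2, -5.3, -3.7]
opening: 0.276
```

Call:
drive_tool(
  increments=[
    [[0,0.032,0],0],
    [[0,0.04,-0.07],0],
    [[-0.08,0.04,-0.14],0],
    [[-0.3,0.04,-0.14],0],
    [[-0.488,0.04,-0.14],0],
    [[-0.488,0.04,-0.14],0],
    [[-0.488,0.04,-0.07],0],
    [[-0.488,0.04,0],0],
  ],
)

```text
time_s: 14.35
eef_pos: [0.6022, 0.2428, 0.243]
eef_rot: [-0.0, 0.727, 0.687, 0.0]
wrist_force: [-0.2, 0.1, -2.8]
opening: 0.272
```

```bash
cat > trk.py <<'E'
from h import *
from mv import MO
A=cv2.imread("pics/side0.png");B=camera("side")
import time;cv2.imwrite(f"pics/s_{get_obs()['time_s']:.1f}.png",B)
def m(x,y,z):return pose(*MO,[[x,y,z]])[0]
for nm,y in(("L",.06),("R",-.06)):
    # wing top centre region; try shifts d along -x, compare warped patch
    P=np.array([m(-.075,y,.05)]);u=proj("side",P)[0]
    d=proj("side",[m(-.085,y,.05)])[0]-u   # px per 10 mm out
    r=9;T=cv2.getRectSubPix(A,(2*r+1,2*r+1),tuple(map(float,u))) 
    best=[]
    for k in np.arange(-4,20,.25):
        q=u+d*k/10;S=cv2.getRectSubPix(B,(2*r+1,2*r+1),tuple(map(float,q)))
        best.append((cv2.matchTemplate(S,T,cv2.TM_CCOEFF_NORMED)[0,0],k))
    print(nm,"moved mm (score,mm):",sorted(best)[-1],"px/10mm",d.round(1))
E
python3 trk.py
```

```text
L moved mm (score,mm): (np.float32(0.95997375), np.float64(4.75)) px/10mm [3.7 1.2]
R moved mm (score,mm): (np.float32(0.7599459), np.float64(0.25)) px/10mm [3.5 1. ]
```

Call:
drive_tool(
  increments=[
    [[0,-0.01,0],0],
    [[0,-0.017,0],0],
    [[0,-0.02,0],0],
    [[0,-0.023,0],0],
    [[0,-0.026,0],0],
    [[0,-0.03,0],0],
    [[0,-0.034,0],0],
    [[0,-0.034,0],0],
  ],
)

```text
time_s: 15.4
eef_pos: [0.5947, 0.2423, 0.245]
eef_rot: [0.001, 0.728, 0.686, 0.001]
wrist_force: [5.3, 1.9, -1.5]
opening: 0.274
```

Call:
drive_tool(
  increments=[
    [[0,-0.002,0],0],
    [[0,-0.004,0],0],
    [[0,-0.006,0],0],
    [[0,-0.008,0],0],
    [[0,-0.01,0],0],
    [[0,-0.012,0],0],
    [[0,-0.012,0],0],
    [[0,-0.012,0],0],
  ],
)

```text
time_s: 16.4
eef_pos: [0.5924, 0.2425, 0.2453]
eef_rot: [0.001, 0.728, 0.686, 0.002]
wrist_force: [7.9, 3.1, -5.3]
opening: 0.271
```

```bash
python3 trk.py
```

```text
L moved mm (score,mm): (np.float32(0.97128433), np.float64(2.0)) px/10mm [3.7 1.2]
R moved mm (score,mm): (np.float32(0.7962673), np.float64(3.5)) px/10mm [3.5 1. ]
```

Call:
drive_tool(
  increments=[
    [[0,0.032,0],0],
    [[0,0.036,-0.07],0],
    [[0.08,0.036,-0.14],0],
    [[0.3,0.036,-0.14],0],
    [[0.488,0.036,-0.14],0],
    [[0.488,0.036,-0.14],0],
    [[0.488,0.036,-0.07],0],
    [[0.488,0.036,0],0],
  ],
)

```text
time_s: 17.45
eef_pos: [0.607, 0.3622, 0.2427]
eef_rot: [-0.0, 0.728, 0.686, -0.001]
wrist_force: [-0.6, 0.4, -1.9]
opening: 0.273
```

Call:
drive_tool(
  increments=[
    [[0,-0.01,0],0],
    [[0,-0.016,0],0],
    [[0,-0.02,0],0],
    [[0,-0.024,0],0],
    [[0,-0.028,0],0],
    [[0,-0.032,0],0],
    [[0,-0.036,0],0],
    [[0,-0.036,0],0],
  ],
)

```text
time_s: 18.45
eef_pos: [0.5993, 0.3636, 0.2452]
eef_rot: [0.001, 0.727, 0.686, 0.001]
wrist_force: [4.9, -4.2, -3.4]
opening: 0.272
```

```bash
python3 trk.py
```

```text
L moved mm (score,mm): (np.float32(0.49961418), np.float64(19.75)) px/10mm [3.7 1.2]
R moved mm (score,mm): (np.float32(0.90251344), np.float64(3.5)) px/10mm [3.5 1. ]
```

Call:
drive_tool(
  increments=[
    [[0,-0.002,0],0],
    [[0,-0.004,0],0],
    [[0,-0.006,0],0],
    [[0,-0.008,0],0],
    [[0,-0.01,0],0],
    [[0,-0.01,0],0],
    [[0,-0.01,0],0],
    [[0,-0.01,0],0],
  ],
)

```text
time_s: 19.5
eef_pos: [0.5974, 0.3633, 0.2454]
eef_rot: [0.002, 0.727, 0.686, 0.002]
wrist_force: [7.7, -4.6, -4.2]
opening: 0.27
```

Call:
drive_tool(
  increments=[
    [[0,0.032,0],0],
    [[0,0.036,-0.07],0],
    [[-0.08,0.036,-0.14],0],
    [[-0.3,0.036,-0.14],0],
    [[-0.488,0.036,-0.14],0],
    [[-0.488,0.036,-0.14],0],
    [[-0.488,0.036,-0.07],0],
    [[-0.488,0.036,0],0],
  ],
)

```text
time_s: 20.5
eef_pos: [0.5973, 0.2431, 0.2431]
eef_rot: [-0.0, 0.727, 0.687, 0.0]
wrist_force: [-0.1, 0.7, -1.8]
opening: 0.273
```

```bash
python3 trk.py
```

```text
L moved mm (score,mm): (np.float32(0.9337964), np.float64(9.5)) px/10mm [3.7 1.2]
R moved mm (score,mm): (np.float32(0.7614529), np.float64(3.0)) px/10mm [3.5 1. ]
```

Call:
drive_tool(
  increments=[
    [[0,-0.01,0],0],
    [[0,-0.016,0],0],
    [[0,-0.02,0],0],
    [[0,-0.024,0],0],
    [[0,-0.028,0],0],
    [[0,-0.032,0],0],
    [[0,-0.036,0],0],
    [[0,-0.036,0],0],
  ],
)

```text
time_s: 21.55
eef_pos: [0.5893, 0.2426, 0.245]
eef_rot: [0.001, 0.728, 0.686, 0.002]
wrist_force: [5.2, 3.0, -2.0]
opening: 0.273
```

Call:
drive_tool(
  increments=[
    [[0,-0.002,0],0],
    [[0,-0.004,0],0],
    [[0,-0.006,0],0],
    [[0,-0.008,0],0],
    [[0,-0.01,0],0],
    [[0,-0.01,0],0],
    [[0,-0.01,0],0],
    [[0,-0.01,0],0],
  ],
)

```text
time_s: 22.55
eef_pos: [0.5868, 0.2427, 0.2451]
eef_rot: [0.001, 0.727, 0.686, 0.001]
wrist_force: [4.6, 1.0, -2.3]
opening: 0.276
```

```bash
python3 trk.py
```

```text
L moved mm (score,mm): (np.float32(0.9256834), np.float64(7.0)) px/10mm [3.7 1.2]
R moved mm (score,mm): (np.float32(0.7829982), np.float64(9.5)) px/10mm [3.5 1. ]
```

Call:
drive_tool(
  increments=[
    [[0,0.028,0],0],
    [[0,0.032,-0.07],0],
    [[0.08,0.032,-0.14],0],
    [[0.3,0.032,-0.14],0],
    [[0.488,0.032,-0.14],0],
    [[0.488,0.032,-0.14],0],
    [[0.488,0.032,-0.07],0],
    [[0.488,0.032,0],0],
  ],
)

```text
time_s: 23.6
eef_pos: [0.6012, 0.3626, 0.2429]
eef_rot: [0.0, 0.728, 0.686, -0.0]
wrist_force: [1.1, -0.5, -1.4]
opening: 0.268
```

Call:
drive_tool(
  increments=[
    [[0,-0.008,0],0],
    [[0,-0.014,0],0],
    [[0,-0.018,0],0],
    [[0,-0.022,0],0],
    [[0,-0.026,0],0],
    [[0,-0.029,0],0],
    [[0,-0.032,0],0],
    [[0,-0.032,0],0],
  ],
)

```text
time_s: 24.6
eef_pos: [0.5934, 0.3644, 0.2446]
eef_rot: [0.0, 0.727, 0.686, 0.0]
wrist_force: [4.2, -2.2, -0.9]
opening: 0.271
```

```bash
python3 trk.py
```

```text
L moved mm (score,mm): (np.float32(0.48290086), np.float64(14.75)) px/10mm [3.7 1.2]
R moved mm (score,mm): (np.float32(0.88157815), np.float64(12.0)) px/10mm [3.5 1. ]
```

Call:
drive_tool(
  increments=[
    [[0,0.024,0],0],
    [[0,0.028,-0.07],0],
    [[-0.08,0.028,-0.14],0],
    [[-0.3,0.028,-0.14],0],
    [[-0.488,0.028,-0.14],0],
    [[-0.488,0.028,-0.14],0],
    [[-0.488,0.028,-0.07],0],
    [[-0.488,0.028,0],0],
  ],
)

```text
time_s: 25.65
eef_pos: [0.5928, 0.2432, 0.243]
eef_rot: [-0.0, 0.727, 0.687, -0.0]
wrist_force: [-0.1, -1.2, -3.0]
opening: 0.271
```

```bash
python3 trk.py
```

```text
L moved mm (score,mm): (np.float32(0.9281527), np.float64(14.25)) px/10mm [3.7 1.2]
R moved mm (score,mm): (np.float32(0.7303695), np.float64(11.5)) px/10mm [3.5 1. ]
```

Call:
drive_tool(
  increments=[
    [[0,-0.01,0],0],
    [[0,-0.018,0],0],
    [[0,-0.022,0],0],
    [[0,-0.026,0],0],
    [[0,-0.03,0],0],
    [[0,-0.035,0],0],
    [[0,-0.04,0],0],
    [[0,-0.04,0],0],
  ],
)

```text
time_s: 26.7
eef_pos: [0.5836, 0.2429, 0.2448]
eef_rot: [0.0, 0.727, 0.686, 0.001]
wrist_force: [4.6, 1.0, -1.5]
opening: 0.274
```

```bash
python3 trk.py
```

```text
L moved mm (score,mm): (np.float32(0.9275708), np.float64(13.0)) px/10mm [3.7 1.2]
R moved mm (score,mm): (np.float32(0.78644294), np.float64(13.0)) px/10mm [3.5 1. ]
```

```bash
python3 - <<'E'
from mv import *
from h import get_obs
x,y=m2w(-.044,-.061);print(x,y,get_obs()["eef_pos"])
inc((x,y,.2445,-3.34),[(.44,.15,.3145,-3.34),(.44,.15,.2230,-3.34)])
E
```

```text
0.5833408188098952 0.24293709887621573 [0.58359584 0.24287524 0.24474405]
[-0.4045, -0.5507, -0.28] 0.0
[-0.4045, -0.5507, 0.086] 0.0
```

Call:
drive_tool(
  increments=[
    [[0,0.028,0],0],
    [[0,0.032,-0.16],0],
    [[0,0.032,-0.28],0],
    [[-0.08,-0.1,-0.28],0],
    [[-0.2,-0.28,-0.28],0],
    [[-0.32,-0.45,-0.28],0],
    [[-0.4045,-0.5507,-0.28],0],
    [[-0.4045,-0.5507,-0.2],0],
  ],
)

```text
time_s: 27.75
eef_pos: [0.4383, 0.1488, 0.2946]
eef_rot: [0.0, 0.728, 0.686, -0.0]
wrist_force: [0.3, 1.0, -1.8]
opening: 0.274
```

Call:
drive_tool(
  increments=[
    [[0,0,0.1],0],
    [[0,0,0.18],0],
    [[0,0,0.23],0],
    [[0,0,0.26],0],
    [[0,0,0.275],0],
    [[0,0,0.286],0],
    [[0,0,0.286],0],
    [[0,0,0.286],0],
  ],
)

```text
time_s: 28.75
eef_pos: [0.44, 0.1498, 0.223]
eef_rot: [0.0, 0.727, 0.686, 0.0]
wrist_force: [-0.1, -0.5, -1.2]
opening: 0.27
```

Call:
drive_tool(
  increments=[
    [[0,0,0.003],0],
    [[0,0,0.003],0],
    [[0,0,0.003],0],
    [[0,0,0.003],0],
    [[0,0,0.003],0],
    [[0,0,0.003],0],
    [[0,0,-0.15],0],
    [[0,0,-0.38],0],
  ],
  claw=0,
)

```text
time_s: 29.75
eef_pos: [0.4389, 0.1496, 0.3171]
eef_rot: [-0.002, 0.727, 0.686, -0.002]
wrist_force: [1.7, -0.2, 0.3]
opening: 0.997
```

```bash
python3 - <<'E'
from h import *
from mv import m2w,MO
o=get_obs();print(o["eef_pos"],o["opening"],o["time_s"])
t,s=camera("top"),camera("side");cv2.imwrite("pics/t3.png",t);cv2.imwrite("pics/s3.png",s)
out=[]
for n,I,cr in(("top",t,(205,60)),("side",s,(155,130))):
    b=cv2.resize(I[cr[1]:cr[1]+100,cr[0]:cr[0]+100],(400,400),interpolation=cv2.INTER_CUBIC)
    for B in(box(-.098,-.078,-.08,.08,.019,.05),box(-.098,-.078,-.022,.022,.05,.078)):draw(b,n,pose(*MO,B),np.array(cr),4,(0,0,255))
    out.append(b)
im=np.hstack(out);b=cv2.resize(s[100:150+50,255:355],(400,400));b2=cv2.resize(t[160:260,290:390],(400,400))
cv2.imwrite("pics/v3.png",cv2.resize(np.vstack([im,np.hstack([b2,b])]),(600,600)))
E
```

```text
[0.43887666 0.14962608 0.31709144] 0.9973585385465673 29.75
```

View pics/v3.png

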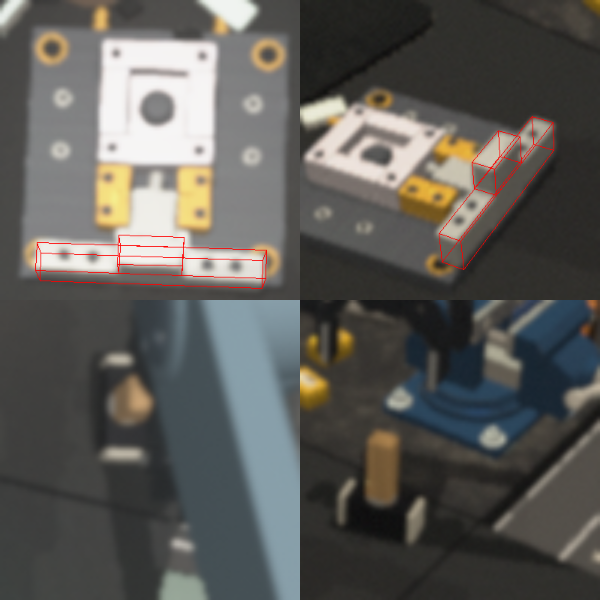

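The mallet stands upright at (0.44, 0.15), released. The slide fits the 14 mm-out box in both views. I'll check that figure numerically before gripping.

```bash
python3 - <<'E'
from h import *
from mv import *
A,B=cv2.imread("pics/top0.png"),cv2.imread("pics/t3.png")
for y in(.065,.05,-.05,-.065):
    u=proj("top",pose(*MO,[[-.074,y,.05]]))[0];v=proj("top",pose(*MO,[[-.088,y,.05]]))[0];d=v-u
    T=cv2.getRectSubPix(A,(17,13),tuple(map(float,u)))
    best=max((cv2.matchTemplate(cv2.getRectSubPix(B,(17,13),tuple(map(float,u+d*k/14))),T,cv2.TM_CCOEFF_NORMED)[0,0],k) for k in np.arange(5,25,.25));print(y,best)
cur=(.44,.15,.2230-.00+.095,-3.34)
x,y=m2w(-.0885,0);print(x,y)
inc(cur,[(x,y,.318,-3.34),(x,y,.227,-3.34)])
E
```

```text
0.065 (np.float32(0.96695787), np.float64(12.75))
0.05 (np.float32(0.9509341), np.float64(13.0))
-0.05 (np.float32(0.9434984), np.float64(15.0))
-0.065 (np.float32(0.89821714), np.float64(15.0))
0.5424703273340963 0.30642609734466414
[0.6485, 0.3727, 0.0] 0.0
[0.6485, 0.3727, 0.364] 0.0
```

Call:
drive_tool(
  increments=[
    [[0.2,0.1,0],0],
    [[0.4,0.23,0],0],
    [[0.6,0.35,0],0],
    [[0.65,0.373,0.05],0],
    [[0.65,0.373,0.2],0],
    [[0.65,0.373,0.3],0],
    [[0.65,0.373,0.364],0],
    [[0.65,0.373,0.364],0],
  ],
)

```text
time_s: 30.85
eef_pos: [0.5418, 0.3063, 0.2251]
eef_rot: [-0.001, 0.727, 0.686, -0.001]
wrist_force: [-0.0, 0.6, -0.3]
opening: 1.005
```

Call:
drive_tool(
  increments=[
    [[0,0,0],0],
    [[0,0,0],0],
    [[0,0,0],0],
    [[0,0,0],0],
    [[0,0,0],0],
    [[0,0,0],0],
    [[0,0,0],0],
    [[0,0,0],0],
  ],
  claw=1,
)

```text
time_s: 31.85
eef_pos: [0.5428, 0.3067, 0.2276]
eef_rot: [0.0, 0.727, 0.686, 0.001]
wrist_force: [1.3, 0.1, 5.6]
opening: 0.224
```

Call:
drive_tool(
  increments=[
    [[0,-0.012,0],0],
    [[0,-0.024,0],0],
    [[0,-0.036,0],0],
    [[0,-0.048,0],0],
    [[0,-0.06,0],0],
    [[0,-0.072,0],0],
    [[0,-0.084,0],0],
    [[0,-0.096,0],0],
  ],
)

```text
time_s: 32.85
eef_pos: [0.5188, 0.3081, 0.2273]
eef_rot: [0.001, 0.727, 0.686, 0.001]
wrist_force: [4.8, 0.5, 5.1]
opening: 0.22
```

Call:
drive_tool(
  increments=[
    [[0,-0.02,0],0],
    [[0,-0.04,0],0],
    [[0,-0.06,0],0],
    [[0,-0.08,0],0],
    [[0,-0.1,0],0],
    [[0,-0.12,0],0],
    [[0,-0.14,0],0],
    [[0,-0.16,0],0],
  ],
)

```text
time_s: 33.85
eef_pos: [0.4773, 0.3101, 0.2259]
eef_rot: [-0.001, 0.727, 0.686, -0.001]
wrist_force: [0.1, 0.4, -3.6]
opening: 0.222
```

Call:
drive_tool(
  increments=[
    [[0,-0.01,-0.02],0],
    [[0,-0.06,-0.02],0],
    [[0,-0.1,-0.02],0],
    [[0,-0.14,-0.02],0],
    [[0,-0.14,0.01],0],
    [[0,-0.14,0.035],0],
    [[0,-0.14,0.05],0],
    [[0,-0.14,0.058],0],
  ],
)

```text
time_s: 34.85
eef_pos: [0.4437, 0.3122, 0.2117]
eef_rot: [-0.0, 0.727, 0.686, -0.0]
wrist_force: [0.1, -0.7, -3.5]
opening: 0.219
```

Call:
drive_tool(
  increments=[
    [[0,0,0],0],
    [[0,0,0.002],0],
    [[0,0,0.004],0],
    [[0,0,0.006],0],
    [[0,0,0.006],0],
    [[0,0,0.006],0],
    [[0,0,0.006],0],
    [[0,0,0.006],0],
  ],
)

```text
time_s: 35.85
eef_pos: [0.4437, 0.3124, 0.2116]
eef_rot: [0.0, 0.727, 0.686, 0.0]
wrist_force: [-2.5, -1.8, 5.2]
opening: 0.225
```

Contact with the desk: Fz has gone from -3.5 to +5.2 N. Release and rise.

Call:
drive_tool(
  increments=[
    [[0,0,0],0],
    [[0,0,0],0],
    [[0,0,0],0],
    [[0,0,0],0],
    [[0,0,0],0],
    [[0,0,0],0],
    [[0,0,-0.1],0],
    [[0,0,-0.2],0],
  ],
  claw=0,
)

```text
time_s: 36.85
eef_pos: [0.4433, 0.3122, 0.2609]
eef_rot: [-0.0, 0.727, 0.686, -0.0]
wrist_force: [0.2, -0.1, -0.1]
opening: 1.0
```

Call:
drive_tool(
  increments=[
    [[0,0,-0.2],0],
    [[0,0,-0.4],0],
    [[0,-0.1,-0.5],0],
    [[0,-0.3,-0.5],0],
    [[0,-0.4,-0.5],0],
    [[0,-0.4,-0.5],0],
    [[0,-0.4,-0.5],0],
    [[0,-0.4,-0.5],0],
  ],
)

```text
time_s: 37.85
eef_pos: [0.3446, 0.318, 0.3856]
eef_rot: [0.0, 0.728, 0.686, 0.0]
wrist_force: [0.4, -0.3, -0.6]
opening: 1.004
```

```bash
python3 - <<'E'
from h import *
print(get_obs()["wrist_force"],get_obs()["time_s"])
t,s=camera("top"),camera("side")
cv2.imwrite("pics/fin.png",np.hstack([cv2.resize(t[50:300,190:390],(400,500)),cv2.resize(s[110:290,170:314+20],(400,440)) if 0 else cv2.resize(s[100:300,170:330],(400,500))]))
E
```

```text
[ 0.38657038 -0.30116544 -0.56896107] 37.85
```

View pics/fin.png

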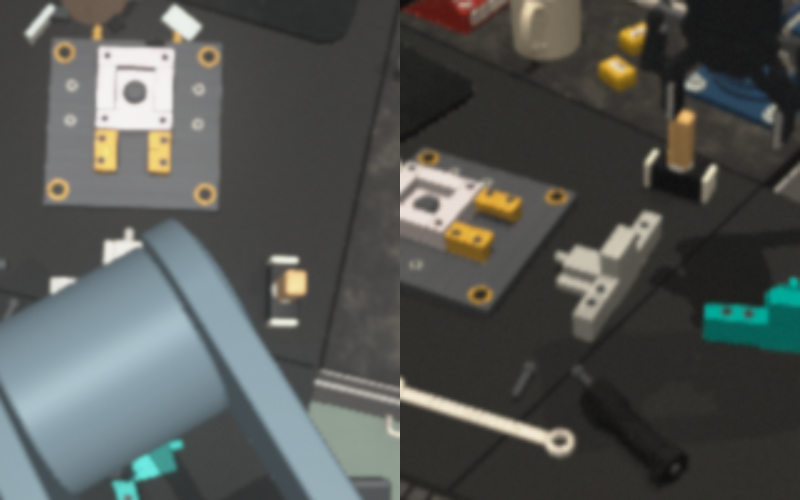

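The slide stands upright on the desk at crop pixels (610,275), clear of the plate. The mallet stands at (680,165), the gibs are empty, and the robot touches nothing.

```bash
python3 -c "
from bench import *
print(hand_in())"
```

```text
the job is handed in; nothing more can be done
None
```

The slide is out of the gibs and standing upright on the desk, and the mallet stands on the desk beside it. I handed in at about 38 s of the 67 s allowed.

**Tapping:** I gave seven light taps with the mallet, changing sides each time. The highest force I read was about 10.6 N, but force is only reported at the end of each call, so short peaks in between went unseen.

**How far out:** The top-view check before gripping gave about 14 mm: roughly 13 mm on the left wing and 15–16 mm on the right. The side-view tracking gave about 13 mm of movement since the start, not counting whatever the slide was already out (0 to 3 mm). The side view showed wing differences of up to about 6 mm (about 3° of cock) mid-way, less precisely than the top view. The slide was still about 1° cocked at the end of tapping.

**Drawing out:** I set the mallet down standing, then gripped the block with the gripper reading 19 mm. The slide came straight out with under 5 N along the pull.

**Last checks:** The final picture shows the slide upright and clear of the plate, the mallet standing, the gibs empty and the spanner and torch where they were. The wrist force was near zero with the gripper open and clear.

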